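# Lock the pump tester onto its stand by the keyhole in its back

### The job

Take the navy handheld tester with the orange top end off the blue mat and hang it on the sloping blue test stand: orange end uphill, press the wide end of the keyhole in its back gently over the brass stud head against the stand's sprung rubber bars, keep it pressed and slide it down the slope until the stud is fully home in the narrow end of the keyhole, then let go. The stud's exact sideways place is not known, so feel for it without forcing anything (push the stand with no more than some 20 N, never over 40), and leave the other things on the bench where they are.

Things in the scene. Friction and masses are not known exactly. Their poses are not given: they have to be found in the camera images.
- tester: Handheld tester, 0.28 to 0.46 kg, navy box 130 x 56 x 42 mm (x, y, z) with keys, a screen and an orange band at its top (+x) end. Origin: centre of its underside (back). x points to the orange end, z out of the front. It starts lying on its back on the mat. Grip it across the 56 mm width (y). The back is a 4 mm steel plate (z 0 to 4) with a keyhole, and above it a hollow 14 mm deep.
- mouth (a point): Middle of the keyhole's wide end, on the underside (tester x = -2, y = 0 mm). The wide end is 22 mm wide (y) and 24 mm long (tester x from -14 to +10); 45 degree shoulders from x = 4.5 to 10 lead into the slot.
- seat (a point): Point in the keyhole's narrow end, on the underside (tester x = +24, 26 mm uphill of 'mouth'), where the stud's axis lies when fully home. The slot is 11 mm wide and ends at tester x = +28, where the 8 mm shank then touches.
- stand: Fixed blue sheet-metal test stand, 160 x 150 mm, 93 mm high, its sloping face towards the robot at yaw 0. Origin: centre of its underside on the table.
- face: The stand's sloping face, 190 (x) x 150 mm (y), 20 degrees from level. Origin: centre of its surface, 60 mm over the table. x points up the slope, y across it to the left, z square out of it. It carries one stud (see stud_row) and two sprung rubber bars (see bars).
- stud_row (a point): Face x = 0, y = 0, z = 23 mm. The stud stands square on the face at x = 0 but at an unmeasured y from -14 to +14 mm of this point, different each run; it is clamped and does not move. Shank 8 mm thick; brass button head 18 mm across from z = 18 to 23 mm, top edge bevelled 2 mm. A tester that misses stops hard with its underside at z = 23.
- bars (a point): Face x = 40, y = 0, z = 18 mm: top of the upper rubber bar at rest. The bars (100 x 12 mm, at face x = 40 and -32) sink together: 2.8 N to start, then 0.8 N per mm, at most 12 mm. With the head in the wide end the tester meets them at z = 18, must be pressed below z = 13 to slide, and once locked rests at z = 14, held up against the head; sliding takes about 5 to 10 N.
- tip_pot: Bystander: orange tip-cleaner pot, 56 mm across, 42 mm high; origin at the centre of its underside. It may change places with the tester.
- meter: Bystander: upright navy meter, 45 x 65 x 130 mm, at the back; origin at the centre of its underside.
- driver: Bystander: blue-handled screwdriver lying near the robot.
- shell: Bystander: open grey plastic shell, 110 x 75 x 25 mm, at the left; origin at the centre of its underside.
- jar: Bystander: clear jar with white cap, 68 mm across, 100 mm high; origin at the centre of its underside.
- weight: Bystander: brass 200 g weight, 32 mm across, 48 mm high; origin at the centre of its underside.
There are look-alikes about, which are no part of the job. Of the things that look like the stand, the larger one is meant.

How it is judged:
On the way, in this order (a step that is already met when the one before it is completed fails the run):
1. the tester is lifted off the mat (height (world z) of tester above 0.05 m), for 0.1 s.
2. the wide end of the keyhole is over the stud head and the tester is pressed against the sprung bars (underside below z = 13.5 mm of the face) (x of mouth in the frame of face between -0.007 and 0.007 m and y of mouth in the frame of face between -0.019 and 0.019 m and z of mouth in the frame of face below 0.0135 m and angle between the z axis of tester and the z axis of face, either way round below 0.12 rad), for 0.1 s.
At the end, for the whole second after the job is handed in: Tester at rest on the stand, orange end uphill, flat (0.06 rad) and straight (0.15 rad), locked under the stud head (seat 10 to 16.5 mm over the face, within 19 mm of its middle sideways) and fully down: seat at most 3 mm uphill, 4 mm downhill of the stud axis (face x = 0) (x of seat in the frame of face between -0.004 and 0.003 m and y of seat in the frame of face between -0.019 and 0.019 m and z of seat in the frame of face between 0.01 and 0.0165 m and angle between the z axis of tester and the z axis of face, either way round below 0.06 rad and angle between the x axis of tester and the x axis of face, either way round below 0.15 rad and x of mouth in the frame of face below -0.02 m and linear speed of tester below 0.01 m/s); the robot touches nothing.
It fails at once if the tester is pushed on the stand, its bars or its stud with more than 40 N (contact force between tester and stand above 40 N).
It fails at once if a bystander is moved by more than 30 mm (distance of any of tip_pot, meter, driver, shell, jar, weight from where it was at the start of the episode above 0.03 m).
It also fails if it takes over 61 s, if anything falls off the work surface, if the arm or the gripper's body presses on something with over 40 N, if the wrist force passes 120 N, or if a joint passes its speed limit or range.

### The arm

A 6-joint arm with a two-finger parallel gripper is mounted at the origin on the work surface. World frame = base frame: x ahead of the robot, y to its left, z up, the work surface at z = 0. Lengths are in m, angles in rad, forces in N, time in s.
With the tool pointing down it reaches from about 0.325 to 0.9 m from the base axis. Payload 6.1 kg.
Tool frame: the origin (TCP) lies midway between the tips of the shut fingers; the grasp point (between the pads) lies 19 mm behind it; z points along the fingers, y is the line along which they close (so a half turn about z gives the same grasp; the last joint's range is limited). The gripper opens to 85 mm and grips with 20 to 120 N. Pads are 22 mm wide; open, the fingers measure 114 mm over their backs; the gripper's body (76 mm by 85 mm) begins 54 mm behind the grasp point. The pads swing forward as they close: fully open they stand 13 mm farther back than shut.
Start: joints at [-1.4, 0.22, 1.526, -0, 1.395, -0.126], TCP at [0.183, -0.598, 0.231] pointing down, gripper open.
Joint ranges: [-2.98, 2.98], [-0.91, 2.08], [0.09, 2.57], [-1.24, 4.39], [0.2, 2.65], [-2.68, 2.68]. Speed limits (rad/s): [2.57, 2.57, 3.01, 3.14, 3.14, 3.14].

### API

Orientations are given as [roll, pitch, yaw] about the fixed x, y, z axes, in that order (R = Rz(yaw) Ry(pitch) Rx(roll)).
In Python, from plant import movep, move_l, set_joints, gripper_to, hold, inverse_kinematics, observe, get_image, get_calibration, Unreachable, job_done gives the robot as it stands. Calls block until the motion is done:
- movep(position, orientation): joint-space move of the TCP to a pose.
- move_l(position, feed=0.15, rotation=None, max_force=None): straight line of the TCP; rotation=None keeps the orientation; feed is the mean speed in m/s. With max_force (N) it stops when the force on the tool has changed by that much, and returns True; else False.
- set_joints(angles): joint-space move.
- gripper_to(opening, f_grip=None): finger opening in m; f_grip is the grip in N (None keeps the last); returns when the fingers have stopped.
- hold(seconds).
- inverse_kinematics(position, orientation): joint angles nearest the present ones, or None.
- observe(): the state.
- get_image(name): name is "side" or "top"; returns (picture, depth): 384x512x3 uint8, red, green, blue; 384x512 float32, m along the optical axis (not along the pixel's ray), 0 where there is no reading.
- get_calibration(name): a dict with "intrinsics" (3x3 intrinsics, pixels), "dist_coeffs" ([k1, k2, p1, p2, k3] as OpenCV has them; the pictures are not rectified), "world_from_camera" (4x4, takes a point from camera to world coordinates). Camera axes: x right, y down, z forward; pixel columns grow to the right and rows downward; lengths in m; the calibration is good to about 2 mm. A picture is of the moment at which its call begins. get_calibration takes no time and is no camera call.
A pose or a line that the arm cannot do raises Unreachable and nothing moves.
- job_done(): hands the job in; it is judged then, once.
The state is a dict: "time_s": time; "q": joint angles; "joint_velocities": joint speeds; "joint_torque": joint torques, N m; "eef_pos": TCP position; "tcp_rot": TCP orientation; "ft_force": force on the tool from outside, world axes, zero at the start; "torque": the same for the moment, N m; "opening": finger opening in m; "grasp_force": force on a finger pad.
Only numpy, scipy, OpenCV 4.12 (cv2) and the standard library are available. Lean on these libraries where they do the work, as an engineer would, in place of code of your own. Each camera call takes 0.05 s, during which the arm holds its last target. There are 200 camera calls.

## Working session

There is one attempt and no reset: what is moved stays moved. The work goes in short steps, each a Python script; the robot and the scene stay as the last script left them, time stands still between calls to the robot, and variables do not carry over. Pictures are saved under pics/ and viewed, at most 10 in all, crops included, and the job is handed in when it is done.

```bash
ls; mkdir -p pics; python3 - <<'E'
from plant import *
import cv2,numpy as np
for n in("side","top"):
    im,d=get_image(n); cv2.imwrite(f"pics/{n}0.png",cv2.resize(im[:,:,::-1],(800,600))); np.save(f"{n}.npy",d); cv2.imwrite(f"{n}_raw.png",im[:,:,::-1])
    c=get_calibration(n);print(n,np.round(c["intrinsics"],1).tolist(),c["dist_coeffs"],np.round(c["world_from_camera"],3).tolist(),(d>0).mean())
o=observe();print(o)
E
```

```text
pics
side [[350.6, 0.0, 251.5], [0.0, 350.6, 190.4], [0.0, 0.0, 1.0]] [-0.00986174  0.          0.          0.          0.        ] [[-0.717, -0.488, 0.498, -0.068], [-0.697, 0.498, -0.516, 0.602], [0.004, -0.717, -0.697, 0.831], [0.0, 0.0, 0.0, 1.0]] 0.9957682291666666
top [[390.9, 0.0, 252.8], [0.0, 390.9, 188.7], [0.0, 0.0, 1.0]] [-0.08953735  0.          0.          0.          0.        ] [[0.027, -0.988, 0.151, 0.277], [-1.0, -0.028, -0.001, 0.073], [0.005, -0.151, -0.989, 1.335], [0.0, 0.0, 0.0, 1.0]] 0.9962565104166666
{'time_s': 0.1, 'q': array([-1.40015122e+00,  2.21147213e-01,  1.52751941e+00, -6.50315632e-06,
        1.39471493e+00, -1.26073655e-01]), 'joint_velocities': array([-1.91013458e-03, -1.09581151e-03, -3.39473398e-03,  7.45810827e-05,
        1.73189153e-03,  3.60431431e-04]), 'joint_torque': array([ 2.03412354e-03, -4.98245215e+01, -3.90545332e+01, -1.15865241e-04,
        5.71259487e-03, -5.14659078e-06]), 'eef_pos': array([ 0.18265421, -0.59712927,  0.23029666]), 'tcp_rot': array([-3.13981715e+00, -2.18585690e-04,  2.96719716e-01]), 'ft_force': array([ 0.95376985,  0.5564345 , -0.48410191]), 'torque': array([-0.02705958, -0.01564731,  0.00092643]), 'grasp_force': 0.0, 'opening': 0.08568180600449}
```

View pics/top0.png

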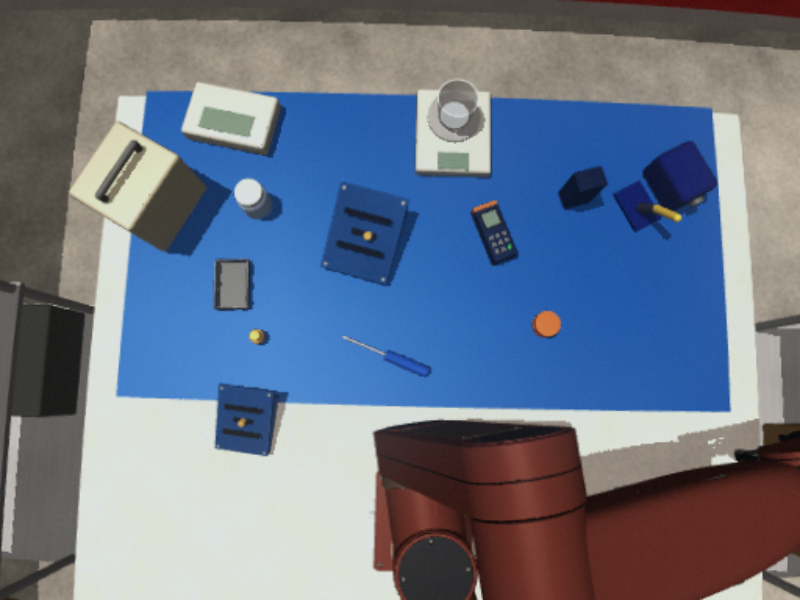

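View pics/side0.png

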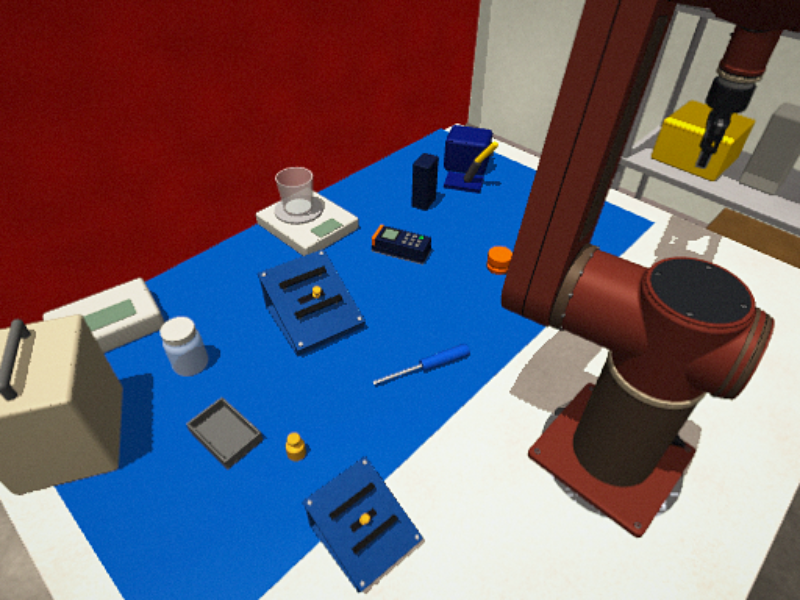

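The top view shows the tester at about (494,232) with its orange end at (484,206), the large stand at (366,233) and the stud at (369,237). The side view shows the tester at (402,243), the stand at (312,300) and the stud at (317,292). Next I'll enlarge both.

```bash
python3 - <<'E'
import cv2
for n,x,y,w,h in(("top",200,110,140,80),("side",160,135,125,94)):
    im=cv2.imread(f"{n}_raw.png")[y:y+h,x:x+w]
    s=6
    cv2.imwrite(f"pics/{n}1.png",cv2.resize(im,None,fx=s if n=="side" else 5.7,fy=s if n=="side" else 5.7,interpolation=cv2.INTER_CUBIC))
E
```

```text
(no output)
```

View pics/top1.png

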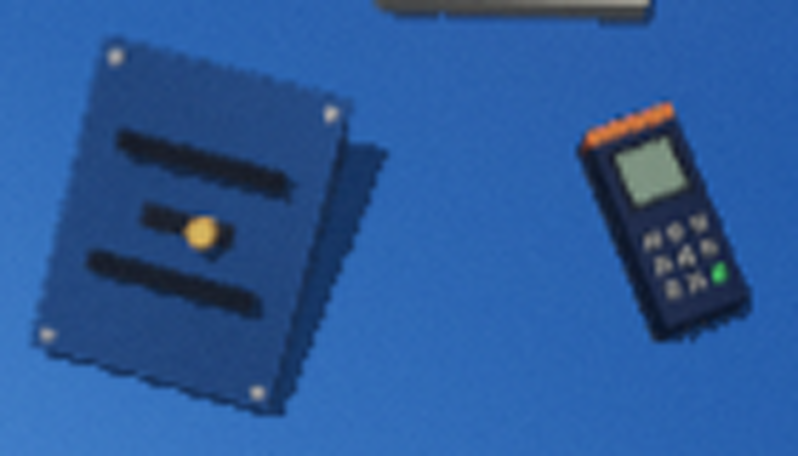

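View pics/side1.png

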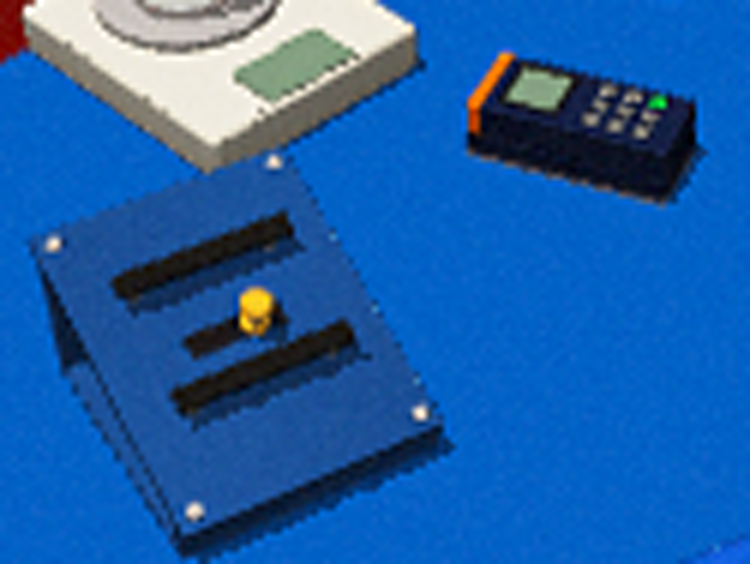

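The top crop shows the stand screws at (115,56), (331,115), (47,335) and (258,393), and the stud at (201,233). In the side crop they are at (53,243), (274,161), (195,511) and (420,413), with the stud top at (257,297). The tester's screen and green key are at (650,172) and (719,272) in the top crop, and at (540,89) and (659,102) in the side crop.

```bash
cat > h.py <<'E'
from plant import *
import cv2,numpy as np
C={n:get_calibration(n) for n in("side","top")}
def norm(n,p): return cv2.undistortPoints(np.array(p,float).reshape(-1,1,2),C[n]["intrinsics"],np.array(C[n]["dist_coeffs"]))[:,0]
def tri(pt,ps):
    P=[np.linalg.inv(C[n]["world_from_camera"])[:3] for n in("top","side")]
    X=cv2.triangulatePoints(*P,norm("top",pt).T,norm("side",ps).T); return (X[:3]/X[3]).T
def cloud(n,d):
    v,u=np.mgrid[:384,:512]; uv=np.stack([u,v],-1).reshape(-1,2)
    xy=norm(n,uv); z=d.reshape(-1,1); T=C[n]["world_from_camera"]
    return (np.hstack([xy*z,z])@T[:3,:3].T+T[:3,3]).reshape(384,512,3)
E
python3 - <<'E'
from h import *
T=np.array([(115,56),(331,115),(47,335),(258,393),(201,233),(650,172),(719,272)],float)
S=np.array([(53,243),(274,161),(195,511),(420,413),(257,297),(540,89),(659,102)],float)
T=(T+.5)/5.7-.5+[200,110]; S=(S+.5)/6-.5+[160,135]
X=tri(T,S); np.set_printoptions(precision=4,suppress=True); print(X)
f=X[:4].mean(0); ex=X[:2].mean(0)-X[2:4].mean(0); ey=X[0]-X[1]+X[2]-X[3]
print("face",f,"yaw",np.arctan2(ex[1],ex[0]),np.arctan2(-ey[0],ey[1]),"slope",np.degrees(np.arctan2(ex[2],np.hypot(*ex[:2]))),len(ex))
yaw=(np.arctan2(ex[1],ex[0])+np.arctan2(-ey[0],ey[1]))/2
R=cv2.Rodrigues(np.array([0,0,yaw]))[0]@cv2.Rodrigues(np.array([0,-np.radians(20),0]))[0]
print("stud in face",R.T@(X[4]-f), "screws",(X[:4]-f)@R)
pts=[]
for n in("top","side"):
    c=cloud(n,np.load(n+".npy")); m=(np.hypot(c[...,0]-X[5:,0].mean(),c[...,1]-X[5:,1].mean())<.1)
    p=c[m]; tz=p[(p[:,2]>.02)]; print(n,"table",np.median(p[p[:,2]<.015,2]),"topz",np.median(tz[tz[:,2]>.036,2]))
    q=p[p[:,2]>.036][:,:2].astype(np.float32); print(n,len(q),cv2.minAreaRect(q*1000))
    pts.append(q)
print(cv2.minAreaRect(np.vstack(pts)*1000))
# stand's cloud
for n in("top","side"):
    c=cloud(n,np.load(n+".npy")).reshape(-1,3); l=(c-f)@R
    k=(abs(l[:,0])<.1)&(abs(l[:,1])<.08)
    face=l[k&(abs(l[:,2])<.008)];print(n,"face z",np.median(face[:,2]),np.percentile(face[:,0],[1,99]),np.percentile(face[:,1],[1,99]))
    h=l[k&(abs(l[:,0])<.02)&(l[:,2]>.018)&(l[:,2]<.03)&(abs(l[:,1])<.03)];print(" head",len(h),np.median(h,0))
E
```

```text
[[ 0.6966  0.1881  0.0916]
 [ 0.6649  0.0618  0.0914]
 [ 0.5415  0.2266  0.0331]
 [ 0.5106  0.1002  0.0321]
 [ 0.5941  0.1348  0.084 ]
 [ 0.6497 -0.1315  0.0434]
 [ 0.5894 -0.173   0.0432]]
face [0.6034 0.1442 0.062 ] yaw -0.2433317590021267 -0.24304668703082094 slope 20.26649617491122 3
stud in face [ 0.0012 -0.0113  0.0229] screws [[ 0.0852  0.0651  0.0004]
 [ 0.0847 -0.0651  0.0004]
 [-0.085   0.0651  0.0002]
 [-0.0849 -0.0651 -0.001 ]]
top table 0.000140604372495301 topz 0.04205759539451637
top 607 ((624.8826904296875, -142.47610473632812), (130.5773162841797, 58.00178527832031), 22.571651458740234)
side table 0.00040948546518387863 topz 0.04174819811333519
side 368 ((624.3663940429688, -141.61917114257812), (131.1261444091797, 59.877689361572266), 23.545469284057617)
((624.5039672851562, -141.8504180908203), (131.1935577392578, 60.411598205566406), 23.545469284057617)
top face z -0.0024496072267062366 [-0.0926  0.0942] [-0.0728  0.0744]
 head 17 [ 0.0006 -0.0099  0.0203]
side face z -0.0025182773486744753 [-0.0945  0.0924] [-0.0723  0.0752]
 head 21 [-0.0019 -0.0098  0.0203]
```

```bash
cat >> h.py <<'E'
from scipy.spatial.transform import Rotation as Ro
YAW=-0.2432; F=np.array([.6034,.1442,.0605])
RF=Ro.from_euler('xyz',[0,-np.radians(20),YAW]).as_matrix()
RPY=Ro.from_matrix(RF@np.diag([1,-1,-1])).as_euler('xyz')
GX,GZ=.010,.008           # TCP in the tester frame
def tcp(x,y,z,gx=GX,gz=GZ): return F+RF@np.array([x+.002+gx,y,z+gz])   # mouth at face x,y,z
def inface(gx=GX,gz=GZ): return RF.T@(observe()["eef_pos"]-F)-[.002+gx,0,gz]
E
python3 - <<'E'
from h import *
np.set_printoptions(precision=4,suppress=True)
c=np.array([.6246,-.142]);y=.402
g=c+.010*np.array([np.cos(y),np.sin(y)]); o=[np.pi,0,y]
print(inverse_kinematics([*g,.2],o),inverse_kinematics(tcp(0,-.0105,.06),RPY),inverse_kinematics(tcp(-.026,-.0105,.013),RPY))
movep([*g,.2],o); move_l([*g,.05]); move_l([*g,.008],feed=.06,max_force=12)
gripper_to(.03,f_grip=70); s=observe();print(s["opening"],s["grasp_force"],s["eef_pos"],s["tcp_rot"],s["ft_force"])
move_l([*g,.20]); s=observe();print(s["opening"],s["grasp_force"],s["eef_pos"],s["ft_force"],s["time_s"])
movep(tcp(0,-.0105,.07),RPY); hold(.3)
s=observe();print(s["eef_pos"],s["tcp_rot"],RPY,inface(),s["ft_force"],s["time_s"],s["opening"])
for n in("side","top"):
    im,d=get_image(n); cv2.imwrite(f"{n}2_raw.png",im[:,:,::-1]); np.save(n+"2.npy",d)
im=cv2.imread("side2_raw.png")[90:240,130:330]; cv2.imwrite("pics/side2.png",cv2.resize(im,(800,600),interpolation=cv2.INTER_CUBIC))
E
```

```text
[-0.336   0.2979  1.4929 -0.      1.3508  0.8328] [ 0.175   0.0629  1.9456 -0.1909  0.8211  2.0973] [ 0.1819  0.1279  1.9911 -0.217   0.7142  2.1381]
0.05521434835261228 76.17860276252031 [ 0.6347 -0.1385  0.009 ] [ 3.1402 -0.0015  0.4019] [ 0.2074 -0.8467  3.2293]
0.054987697170340785 75.62677485868335 [ 0.633  -0.1378  0.1984] [-0.6972 -0.9311 -3.7293] 6.2167
[0.5864 0.1369 0.1381] [-3.1416 -0.3492 -0.2444] [ 3.1416 -0.3491 -0.2432] [ 0.0007 -0.0111  0.0699] [ 0.1497 -0.2395 -2.72  ] 7.675 0.054935433991964634
```

View pics/side2.png

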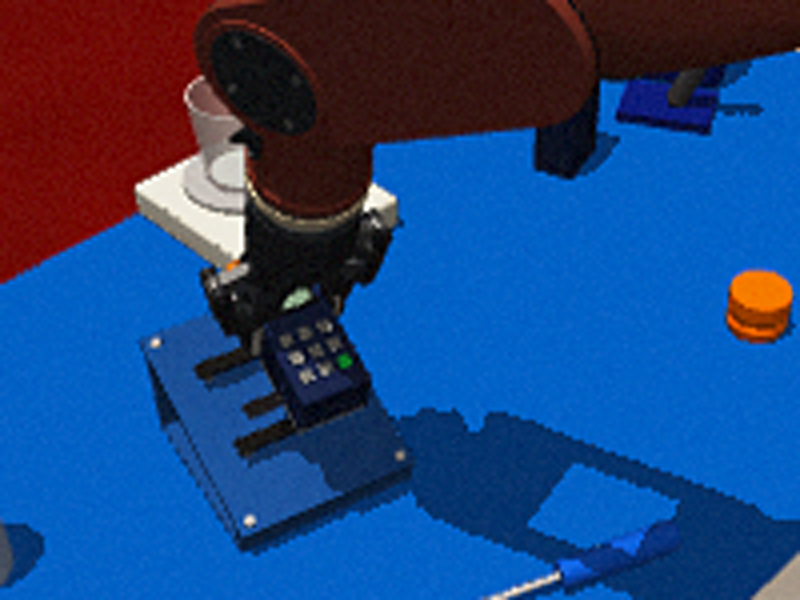

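The tester is held above the stand with its orange end uphill. Its green key is at (344,361) and its lower end at about (330,410). I'll use the depth cloud to check its pose in the grip.

```bash
python3 - <<'E'
from h import *
np.set_printoptions(precision=4,suppress=True)
o=inface(); print(o)
for n in("side","top"):
    l=(cloud(n,np.load(n+"2.npy")).reshape(-1,3)-F)@RF-(o+[.002,0,0])  # tester coords as supposed
    k=(l[:,0]>-.09)&(l[:,0]<-.012)&(abs(l[:,1])<.045)&(l[:,2]>.034)&(l[:,2]<.05)
    p=l[k]; print(n,len(p))
    if len(p)<30: continue
    A=np.c_[p[:,:2],np.ones(len(p))]; print(" plane",np.linalg.lstsq(A,p[:,2],rcond=None)[0])
    print(" x",np.percentile(p[:,0],[0,1,3,5]),"y",np.percentile(p[:,1],[1,50,99]),"z",np.median(p[:,2]))
    e=l[(abs(l[:,1])<.025)&(l[:,2]>.006)&(l[:,2]<.036)&(l[:,0]>-.085)&(l[:,0]<-.045)]; print(" end x",len(e),np.median(e,0))
    r=cv2.minAreaRect((p[:,:2]*1000).astype(np.float32)); print(r)
E
```

```text
[ 0.0004 -0.0109  0.0699]
side 345
 plane [ 0.0305 -0.0164  0.0422]
 x [-0.0669 -0.0661 -0.0655 -0.0648] y [-0.0254  0.0036  0.0296] z 0.040868609384786966
 end x 71 [-0.0657 -0.0006  0.0213]
((-39.518585205078125, 1.9513778686523438), (54.770042419433594, 56.97373580932617), 0.12243081629276276)
top 0
```

```bash
python3 - <<'E'
from h import *
np.set_printoptions(precision=4,suppress=True)
x0=-.0003+.0007
move_l(tcp(x0,-.0105,.030),feed=.06)
for i,y in enumerate([-.0105,-.0085,-.0125,-.0065,-.0145]):
    if i: move_l(tcp(x0,y,.026),feed=.03)
    hold(.2); f0=observe()["ft_force"]
    hit=move_l(tcp(x0,y,.0115),feed=.008,max_force=12)
    s=observe();p=inface();print(y,hit,p,RF.T@(s["ft_force"]-f0),s["torque"],s["time_s"],flush=True)
    if p[2]<.0165: break
E
```

```text
-0.0105 False [ 0.0004 -0.0105  0.0115] [-2.3302 -0.1765  7.5403] [-0.1975  0.7717 -0.0825] 11.25
```

The head went into the wide end on the first try: z is 11.5 mm and the push is 7.5 N. Now the slide.

```bash
python3 - <<'E'
from h import *
np.set_printoptions(precision=4,suppress=True)
p=inface(); x0,y=p[0],-.0105
move_l(tcp(x0,y,.0105),feed=.01,max_force=10); hold(.3)
f0=observe()["ft_force"]
for x in(-.008,-.014,-.020,-.0275):
    hit=move_l(tcp(x,y,.0105),feed=.012,max_force=14)
    s=observe();print(x,hit,inface(),RF.T@(s["ft_force"]-f0),s["torque"],s["time_s"],flush=True)
    if hit: break
E
```

```text
-0.008 False [-0.005  -0.0094  0.0117] [5.8963 1.1838 0.8893] [-0.0955 -0.0636 -0.0027] 12.65
-0.014 False [-0.0097 -0.0096  0.0121] [ 8.0075  0.0497 -0.9808] [-0.4796 -0.5001 -0.0766] 13.3
-0.02 False [-0.0164 -0.0098  0.0119] [8.0867 0.5362 0.8104] [-0.5225 -0.3412 -0.2062] 13.95
-0.0275 False [-0.0237 -0.0098  0.0119] [ 8.3451 -1.0004 -0.0485] [-0.5695 -0.4139 -0.1544] 14.725
```

```bash
python3 - <<'E'
from h import *
np.set_printoptions(precision=4,suppress=True)
y=-.0105
def rep(t,h): 
    s=observe();print(t,h,inface(),RF.T@s["ft_force"],s["time_s"],flush=True)
hold(.5);rep("held",0)
for x in(-.029,-.031,-.033,-.035):
    h=move_l(tcp(x,y,.0105),feed=.012,max_force=9);hold(.2);rep(x,h)
    if h: break
E
```

```text
held 0 [-0.0237 -0.0097  0.0119] [ 5.0988 -1.2713  4.0378] 15.225
-0.029 False [-0.0245 -0.0097  0.012 ] [ 6.0743 -1.6948  3.6118] 15.7
-0.031 True [-0.0246 -0.0097  0.0123] [4.8537 1.628  0.5724] 16.125
```

```bash
python3 - <<'E'
from h import *
np.set_printoptions(precision=4,suppress=True)
for x in(-.030,-.032,-.034,-.036):
    h=move_l(tcp(x,-.0100,.0108),feed=.012,max_force=12)
    s=observe();print(x,h,inface(),RF.T@s["ft_force"],s["time_s"],flush=True); hold(.15)
    s=observe();print("  ",inface(),RF.T@s["ft_force"],flush=True)
    if np.linalg.norm(s["ft_force"])>20: break
for n in("side","top"):
    im,d=get_image(n); cv2.imwrite(f"{n}3_raw.png",im[:,:,::-1]); np.save(n+"3.npy",d)
o=inface()
l=(cloud("side",np.load("side3.npy")).reshape(-1,3)-F)@RF-(o+[.002,0,0])
e=l[(abs(l[:,1])<.025)&(l[:,2]>.006)&(l[:,2]<.036)&(l[:,0]>-.085)&(l[:,0]<-.045)]; print("end x",len(e),np.median(e,0))
p=l[(l[:,0]>-.09)&(l[:,0]<-.012)&(abs(l[:,1])<.045)&(l[:,2]>.034)&(l[:,2]<.05)]
print("plane",np.linalg.lstsq(np.c_[p[:,:2],np.ones(len(p))],p[:,2],rcond=None)[0],np.median(p,0))
E
```

```text
-0.03 False [-0.0249 -0.0097  0.0122] [13.8329 -3.0067 -2.7858] 16.5833
   [-0.0248 -0.0097  0.0122] [13.9985 -3.4282 -3.1122]
-0.032 False [-0.0251 -0.0096  0.0125] [16.9887 -3.0371 -7.1643] 17.05
   [-0.0251 -0.0096  0.0125] [17.6328 -2.7774 -6.3252]
-0.034 False [-0.0253 -0.0096  0.0129] [ 22.3372  -4.0695 -10.4056] 17.5167
   [-0.0254 -0.0096  0.0129] [22.26   -4.3941 -9.6685]
end x 57 [-0.0662  0.0018  0.0224]
plane [0.0551 0.0003 0.0419] [-0.0403  0.0032  0.0398]
```

The slide has reached a hard stop: 2 mm of command gives only 0.25 mm of motion. I'll relax the push, let go, back off square to the face and check.

```bash
python3 - <<'E'
from h import *
np.set_printoptions(precision=4,suppress=True)
move_l(tcp(-.0265,-.0097,.0130),feed=.01); hold(.2)
s=observe();print(inface(),RF.T@s["ft_force"],s["time_s"])
gripper_to(.085); hold(.2); print(inface(),observe()["opening"])
move_l(tcp(-.0255,-.0097,.12),feed=.08)
movep(tcp(-.0255,-.0097,.20)+[-.15,-.3,.05],[np.pi,0,0]); hold(.3)
for n in("side","top"):
    im,d=get_image(n); cv2.imwrite(f"{n}4_raw.png",im[:,:,::-1]); np.save(n+"4.npy",d)
    l=(cloud(n,d).reshape(-1,3)-F)@RF
    p=l[(abs(l[:,0])<.12)&(abs(l[:,1])<.05)&(l[:,2]>.045)&(l[:,2]<.07)]
    A=np.c_[p[:,:2],np.ones(len(p))]; print(n,len(p),"plane",np.linalg.lstsq(A,p[:,2],rcond=None)[0],"z",np.median(p[:,2]))
    (c,w,a)=cv2.minAreaRect((p[:,:2]*1000).astype(np.float32)); print(c,w,a,"seat x~",c[0]+24)
print(observe()["time_s"])
im=cv2.imread("side4_raw.png")[90:240,130:330]; cv2.imwrite("pics/side4.png",cv2.resize(im,(800,600),interpolation=cv2.INTER_CUBIC))
E
```

```text
[-0.0249 -0.0097  0.0131] [ 8.242  -0.4475 -4.4641] 18.9
[-0.0267 -0.0097  0.013 ] 0.08480995763750067
side 744 plane [ 0.0057 -0.0198  0.055 ] z 0.055304826511588794
(-24.683509826660156, -7.641361236572266) (56.681217193603516, 131.1114501953125) 89.88256072998047 seat x~ -0.6835098266601562
top 704 plane [-0.0077  0.0006  0.055 ] z 0.055329110098375184
(-23.61843490600586, -8.319063186645508) (56.56595230102539, 131.26612854003906) 89.75370025634766 seat x~ 0.3815650939941406
22.7583
```

View pics/side4.png

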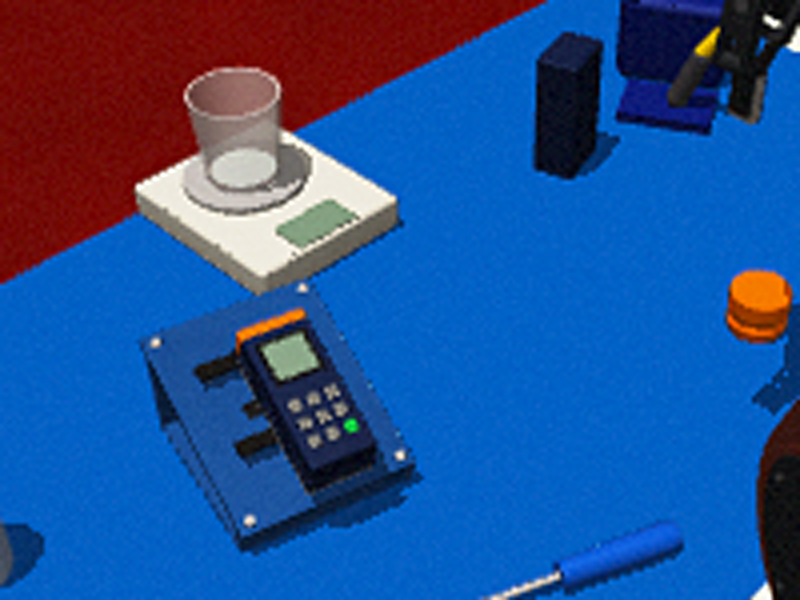

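The tester lies flat and straight on the stand, with its orange end uphill at (270,325). The depth cloud puts the seat within 1 mm of the stud axis and the underside at about 13.3 mm, so it is locked. Nothing else looks moved and the gripper is clear, so I'm handing in.

```bash
python3 -c "
from plant import *
print(job_done())"
```

```text
the job is handed in; nothing more can be done
None
```

The tester hangs locked on the stand with its orange end uphill. The seat measured within 1 mm of the stud axis and the highest push was about 25 N, briefly, at the end stop; the job is handed in, but the judge gave no verdict.

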